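# Pack the backup drive in its foam-lined case

### The job

Take the middle-sized backup drive (112 x 60 x 20 mm) out of the desk sorter and pack it flat in the empty foam cutout of the open carrying case: tuck either end under the black bar that overhangs one end of the cutout, then swing the other end down and press it fully home between the foam cheeks. Leave the other two devices in the sorter, the pen cup and the telephone handset where they are, and let go of the drive when it is packed.

Things in the scene. Friction and masses are not known exactly. Their poses are not given: they have to be found in the camera images.
- drive: the drive to pack: ribbed grey slab with a dark rubber bumper at each end, 112 x 60 x 20 mm, 0.15 to 0.31 kg, ends eased 3 mm. At the start it stands on a long edge in the sorter. Origin: middle of that edge (the underside while it stands there). x along its 112 mm length, y through its 20 mm thickness, z across its 60 mm width (up while it stands). Both ends and both faces are alike for this job
- drive_center (a point): centre of the drive (30 mm up its z axis from its origin); axes as drive
- drive_end_a (a point): middle of the drive's +x end face (56 mm from its centre)
- drive_end_b (a point): middle of the drive's -x end face (56 mm from its centre)
- case: black hard-shell case lying open, fixed to the desk. Lower half 170 (x) x 200 (y) x 36 mm high; its lid, as big and as high, is folded flat back on the +x side. Origin: on the desk under the middle of the lower half; x towards the lid, z up. Its dark foam is level at 34.5 mm above the desk. A mains adapter 3 mm proud of the foam fills a cutout on the +y side and stays; the other cutout is for the drive
- pocket (a point): where the drive's centre lies when packed: middle of the drive's cutout, 25 mm to -y of the case's origin, 20 mm above the desk; axes as case. The cutout is 116 mm long (x), 64 wide (y), 24.5 deep, its floor 10 mm below this point. A packed drive lies level on the floor, its top 4.5 mm below the foam surface, its length along x
- bar_edge (a point): edge of the black bar over the cutout's -x end (the end nearer the robot), middle of its underside. The bar is 4 mm thick, lies on the foam, and overhangs the cutout by 9 mm, 24.5 mm above its floor. The end wall is 9 mm to -x of this edge. The drive cannot go in level: one end slips under the bar with the drive sloping about 15 degrees, other end up, then it swings down
- scoop_left (a point): middle of the finger scoop on the cutout's +y side, at foam level; a like one lies on the -y side. Each is as deep as the cutout, 56 mm long (x, centred on the cutout's middle) and reaches 28 mm out from the cutout's long wall, so that fingers holding the drive across its width at its middle go down beside it
- foam_cheeks (a point): foam level, over the middle of the two springy foam cheeks on the cutout's long walls, 43 mm to +x of its middle; each is 26 mm long, and they stand 56 mm apart, so 2 mm into the drive on each side; a third stands 1 mm into its place at the +x end wall. They yield at 4.5 N per mm and slope back over their top 9 mm. The +x end goes home only when pressed here, with some 6 to 15 N
- rack: white desk sorter, fixed: base 124 (x) x 140 (y) x 6 mm, six upright plates 3 mm thick, to 36 mm above the desk, making five slots 23 mm wide and 26 mm apart, along x. Origin on the desk under its middle. Three devices 20 mm thick stand on edge, parallel to x, in the slots at y = -52, 0 and 52 mm (order varies), with an empty slot and 32 mm clear between their faces
- big_drive: bystander: a larger grey and black drive, 140 x 20 x 78 mm high, on edge in the sorter; origin under its middle; leave it
- hub: bystander: a smaller black USB hub, 84 x 20 x 46 mm high, on edge in the sorter; origin under its middle; leave it
- pen_cup: bystander: a dark steel pen cup, 76 mm across, 100 mm high, with pens that reach 165 mm; origin under its middle; leave it
- handset: bystander: a black cordless telephone handset lying face up on the desk beyond the sorter, 150 x 48 mm, 24 mm high; origin under its middle; leave it
Not all that is in view belongs to the job. What is shaped like the drive but pink is not meant.

How it is judged:
On the way:
1. one end of the drive is tucked under the bar while the other end is still raised (((x of drive_end_a in the frame of pocket below -0.05 m and z of drive_end_a in the frame of pocket between -0.008 and 0.006 m and y of drive_end_a in the frame of pocket between -0.012 and 0.012 m and angle between the y axis of drive and the z axis of case, either way round above 0.05 rad) or (x of drive_end_b in the frame of pocket below -0.05 m and z of drive_end_b in the frame of pocket between -0.008 and 0.006 m and y of drive_end_b in the frame of pocket between -0.012 and 0.012 m and angle between the y axis of drive and the z axis of case, either way round above 0.05 rad))).
At the end, for the whole second after the job is handed in: the drive is at rest in the cutout: its centre within 5 mm sideways and 2.5 mm in height of the packed position, level within 0.04 rad and in line with the cutout within 0.05 rad, one end under the bar, and let go (horizontal distance between drive_center and pocket below 0.005 m and z of drive_center in the frame of pocket between -0.003 and 0.0025 m and angle between the y axis of drive and the z axis of case, either way round below 0.04 rad and angle between the x axis of drive and the x axis of case, either way round below 0.05 rad and linear speed of drive below 0.02 m/s); the robot touches nothing.
It fails at once if another device in the sorter is shifted by more than 20 mm (distance of any of big_drive, hub from where it was at the start of the episode above 0.02 m).
It fails at once if the pen cup or the handset is shifted by more than 25 mm, or the cup tips (distance of any of pen_cup, handset from where it was at the start of the episode above 0.025 m or angle between pen_cup's own z axis and vertical above 0.35 rad).
It also fails if it takes over 69 s, if anything falls off the work surface, if the arm or the gripper's body presses on something with over 40 N, if the wrist force passes 120 N, or if a joint passes its speed limit or range.

### The arm

A 7-joint arm with a two-finger parallel gripper is mounted at the origin on the work surface. World frame = base frame: x ahead of the robot, y to its left, z up, the work surface at z = 0. Lengths are in m, angles in rad, forces in N, time in s.
With the tool pointing down it reaches from about 0.425 to 0.925 m from the base axis. Payload 6.8 kg.
Tool frame: the origin (TCP) lies midway between the tips of the shut fingers; the grasp point (between the pads) lies 19 mm behind it; x points along the fingers, y is the direction in which the jaws open and shut, and the axes are right-handed (so a half turn about x gives the same grasp; the last joint's range is limited). The gripper opens to 85 mm and grips with 20 to 120 N. Pads are 22 mm wide; open, the fingers measure 114 mm over their backs; the gripper's body (76 mm by 85 mm) begins 54 mm behind the grasp point. The pads swing forward as they close: fully open they stand 13 mm farther back than shut.
Start: joints at [-1.458, 0.477, 0.022, 1.555, -0.011, 1.109, -0.083], TCP at [0.148, 0.659, 0.231] pointing down, gripper open.
Joint ranges: [-2.96, 2.96], [-0.34, 2.1], [-1.41, 1.46], [0.24, 2.44], [-1.37, 4.51], [0.17, 1.92], [-2.96, 2.96]. Speed limits (rad/s): [2.39, 2.39, 3.14, 3.14, 3.14, 3.14, 3.14].

### API

Orientations are given as a rotation vector (axis times angle).
In Python, from bench import r, viewer, nets gives the robot as it stands.
- The arm moves only by the shell command python3 -m pendant 'ROWS' [FORCE]. ROWS is JSON, one flat list of numbers, 5 for each row, row after row: the finger opening in mm, from 0 to 85.4, then the shift along the tool's x, y, z in mm, then the turn about the tool's x in rad. A call has 1 to 20 rows; each row shifts and turns the commanded pose from where the row before left it, along the tool's axes as they then stand; what a row does not reach is not made up. A row lasts 1/8 s, in which the tool goes at most 62.5 mm and 10.7 degrees, less where a joint would pass 70% of its speed; a pose out of reach is approached as far as the arm can. A call with a gripper value outside its range is refused whole. The fingers move at their own pace and stop on an object; FORCE is the grip in N (left out, the last holds). Time passes only in rows, so rows that do not move let the fingers close. It gives the time, the measured TCP pose, the force and the opening at its end, in the units of the state.
- r.get_obs(): the state, without advancing time (a new reading comes with each control period).
- viewer.grab_frame(name): name is "scene" or "top" or "wrist"; returns (picture, depth): 384x512x3 uint8, red, green, blue; 384x512 float32, m along the optical axis (not along the pixel's ray), 0 where there is no reading.
- viewer.calibration(name): a dict with "mtx" (3x3 intrinsics, pixels), "world_to_cam" (4x4, takes a point from world to camera coordinates). Camera axes: x right, y up, looking along -z (the intrinsics and any distortion apply to the point x, -y, -z); pixel columns grow to the right and rows downward; lengths in m; the calibration is good to about 2 mm. A picture is of the moment at which its call begins: read the wrist's pose just before it. calibration takes no time and is no camera call; for the wrist camera it gives the pose at the moment of the call.
- r.hand_in(): hands the job in, once; it reports no verdict.
Trained networks look in the newest picture that a camera, given by its name, has taken for a name from the list of things; names that differ only in an ending like _2 or _b are one class to them, and where a whole thing is asked for, a point or a joint stands for the part that bears it (a point fixed in the world has none). Each returns a list of dicts, best first, with "score" (0 to 1); they miss things now and then, are a little off and sometimes report something else, mostly with a low value. They report only what shows in the picture. A call takes as long as a camera call. They do not tell look-alikes from the thing itself.
- nets.look_for(name, camera): "location" ([x, y, z] in m, in world coordinates, good to about 4 mm: the middle of the surface that is visible of it).
- nets.silhouettes(name, camera): "mask" (384x512 bool, what is visible of it).
The state is a dict: "clock": time; "joints": joint angles; "qvel": joint speeds; "tau": joint torques, N m; "tcp_pos": TCP position; "orientation": TCP orientation; "contact_force": force on the tool from outside, world axes, zero at the start; "moment": the same for the moment, N m; "grip_width": finger opening in m.
Only numpy, scipy, OpenCV 4.12 (cv2) and the standard library are available. Lean on these libraries where they do the work, as an engineer would, in place of code of your own. Each camera call takes 0.05 s, during which the arm holds its last target. There are 200 camera calls.

## Working session

There is one attempt and no reset: what is moved stays moved. The work goes in short steps, Python scripts to look and compute and a shell command to move; the robot and the scene stay as the last step left them, time stands still between calls to the robot, and variables do not carry over. Pictures are saved under pics/ and viewed, about 8 in all and at most 12, crops included, and the job is handed in when it is done.

```bash
ls; mkdir -p pics; python3 - <<'E'
from bench import r,viewer,nets
import cv2,numpy as np
o=r.get_obs();print({k:np.round(v,3).tolist() for k,v in o.items()})
for c in ["scene","top"]:
    p,d=viewer.grab_frame(c);cv2.imwrite(f"pics/{c}0.png",p[:,:,::-1])
    for n in ["drive","case","pocket","bar_edge","rack","big_drive","hub","scoop_left","foam_cheeks","pen_cup","handset"]:
        print(c,n,[(np.round(h["location"],3).tolist(),round(h["score"],2)) for h in nets.look_for(n,c)[:3]])
a=np.vstack([cv2.imread("pics/scene0.png"),cv2.imread("pics/top0.png")])
cv2.imwrite("pics/a0.png",cv2.resize(np.hstack([cv2.imread("pics/scene0.png"),cv2.imread("pics/top0.png")]),(800,300),interpolation=cv2.INTER_AREA))
E
```

```text
pics
{'clock': 0.0, 'joints': [-1.458, 0.478, 0.022, 1.556, -0.011, 1.109, -0.083], 'qvel': [-0.001, -0.002, 0.001, -0.001, 0.0, 0.001, -0.001], 'tau': [0.001, -59.647, 1.608, -28.119, 0.012, 0.009, 0.0], 'tcp_pos': [0.148, 0.658, 0.23], 'orientation': [0.172, 1.564, -0.175], 'contact_force': [-0.122, -0.298, -0.588], 'moment': [-0.058, 0.044, -0.016], 'grip_width': 0.086}
scene drive [([0.492, -0.321, 0.054], 0.88), ([0.318, -0.298, 0.041], 0.73)]
scene case [([0.644, -0.282, 0.019], 0.69), ([0.602, 0.279, 0.026], 0.64)]
scene pocket [([0.598, 0.281, 0.024], 0.84), ([0.488, -0.279, 0.051], 0.35)]
scene bar_edge [([0.602, 0.278, 0.032], 0.56)]
scene rack [([0.52, -0.27, 0.018], 0.69)]
scene big_drive [([0.502, -0.216, 0.07], 0.97)]
scene hub [([0.49, -0.281, 0.054], 0.49)]
scene scoop_left [([0.6, 0.281, 0.027], 0.73)]
scene foam_cheeks [([0.605, 0.28, 0.025], 0.67)]
scene pen_cup [([0.64, -0.013, 0.078], 0.91)]
scene handset [([0.643, -0.282, 0.019], 0.86)]
top drive [([0.313, -0.308, 0.058], 0.86), ([0.478, -0.322, 0.067], 0.55)]
top case [([0.566, 0.277, 0.03], 0.71)]
top pocket [([0.568, 0.277, 0.029], 0.81)]
top bar_edge [([0.569, 0.28, 0.032], 0.71)]
top rack [([0.482, -0.274, 0.008], 0.89)]
top big_drive [([0.48, -0.217, 0.084], 0.67)]
top hub [([0.477, -0.27, 0.046], 0.78)]
top scoop_left [([0.569, 0.276, 0.029], 0.59)]
top foam_cheeks [([0.567, 0.278, 0.028], 0.61)]
top pen_cup []
top handset [([0.63, -0.292, 0.02], 0.76), ([0.477, -0.322, 0.062], 0.31)]
```

View pics/scene0.png

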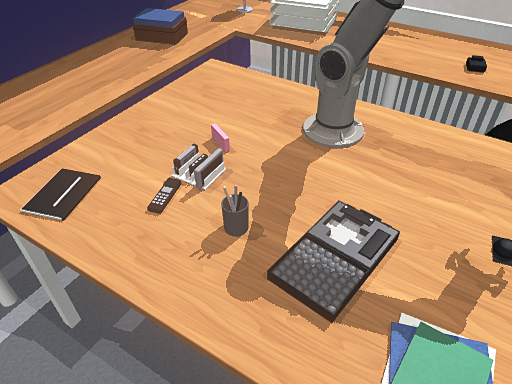

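View pics/top0.png

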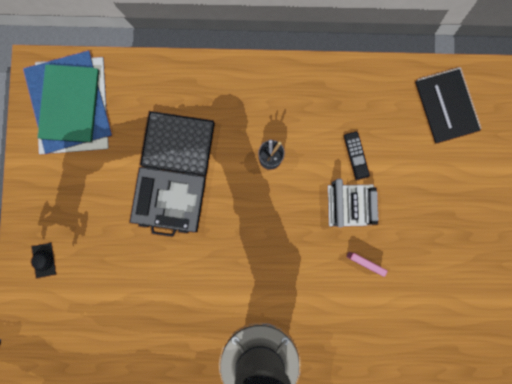

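```bash
cat > h.py <<'E'
from bench import r,viewer,nets
import cv2,numpy as np
from scipy.spatial.transform import Rotation as R
def pose():
    o=r.get_obs(); return np.array(o["tcp_pos"]),R.from_rotvec(o["orientation"]).as_matrix(),o
def to(t):
    p,M,o=pose(); return np.round(1000*M.T@(np.array(t)-p),1)
def cloud(cam):
    c=viewer.calibration(cam); p,d=viewer.grab_frame(cam); K=np.array(c["mtx"]); W=np.array(c["world_to_cam"])
    v,u=np.mgrid[:384,:512]; X=np.stack([(u-K[0,2])/K[0,0]*d,-(v-K[1,2])/K[1,1]*d,-d],-1)
    P=(X-W[:3,3])@W[:3,:3]; P[d==0]=np.nan
    return p,P,c
def proj(c,q):
    X=np.array(c["world_to_cam"])@np.append(q,1); K=np.array(c["mtx"]); return (K@np.array([X[0],-X[1],-X[2]])/-X[2])[:2]
E
python3 - <<'E'
from h import *
p,M,o=pose(); print(np.round(M,3)); print(to([0.56,0.28,0.33]), to([0.48,-0.29,0.3]))
for c in ["top","wrist"]: print(c,{k:np.round(v,2).tolist() if k!='name' else v for k,v in viewer.calibration(c).items()}, proj(viewer.calibration(c),p))
E
```

```text
[[ 0.     0.219  0.976]
 [ 0.     0.976 -0.219]
 [-1.     0.    -0.   ]]
[ -98.7 -279.2  485.1] [ -68.7 -852.8  531.9]
top {'mtx': [[367.13, 0.0, 261.73], [0.0, 367.13, 191.24], [0.0, 0.0, 1.0]], 'world_to_cam': [[0.01, -1.0, 0.01, -0.0], [1.0, 0.02, 0.07, -0.52], [-0.07, 0.01, 1.0, -1.1], [0.0, 0.0, 0.0, 1.0]]} [-14.9681687  335.51046736]
wrist {'mtx': [[265.75, 0.0, 252.76], [0.0, 265.75, 188.91], [0.0, 0.0, 1.0]], 'world_to_cam': [[0.22, 0.98, -0.0, -0.68], [-0.93, 0.21, -0.3, 0.04], [-0.29, 0.07, 0.95, -0.38], [0.0, 0.0, 0.0, 1.0]]} [251.44799434 238.26265976]
```

```bash
python3 -m pendant '[85,-10,-30,45,0, 85,-10,-30,45,0, 85,-10,-30,45,0, 85,-10,-30,45,0, 85,-10,-30,45,0, 85,-10,-30,45,0, 85,-10,-30,45,0, 85,-10,-30,45,0, 85,-10,-30,45,0, 85,-10,-30,45,0, 85,0,0,0,0, 85,0,0,0,0]' && python3 - <<'E'
from h import *
p,P,c=cloud("wrist"); np.save("case_P.npy",P); cv2.imwrite("pics/case1.png",cv2.resize(p[:,:,::-1],(768,576)))
for n in ["case","pocket","bar_edge","scoop_left","foam_cheeks"]:
    print(n,[(np.round(h["location"],4).tolist(),round(h["score"],2)) for h in nets.look_for(n,"wrist")[:3]])
E
```

```text
clock: 2.7
tcp_pos: [0.5208, 0.2678, 0.3311]
orientation: [0.174, 1.564, -0.173]
contact_force: [-0.5, 1.2, -0.8]
grip_width: 0.0852
case [([0.5422, 0.2772, 0.03], 0.85), ([0.6742, -0.2638, 0.0143], 0.33)]
pocket [([0.5381, 0.2777, 0.0346], 0.77), ([0.6716, -0.2642, 0.0183], 0.16)]
bar_edge [([0.5382, 0.2794, 0.0271], 0.91)]
scoop_left [([0.5395, 0.2767, 0.0294], 0.8)]
foam_cheeks [([0.5387, 0.2765, 0.0298], 0.94)]
```

View pics/case1.png

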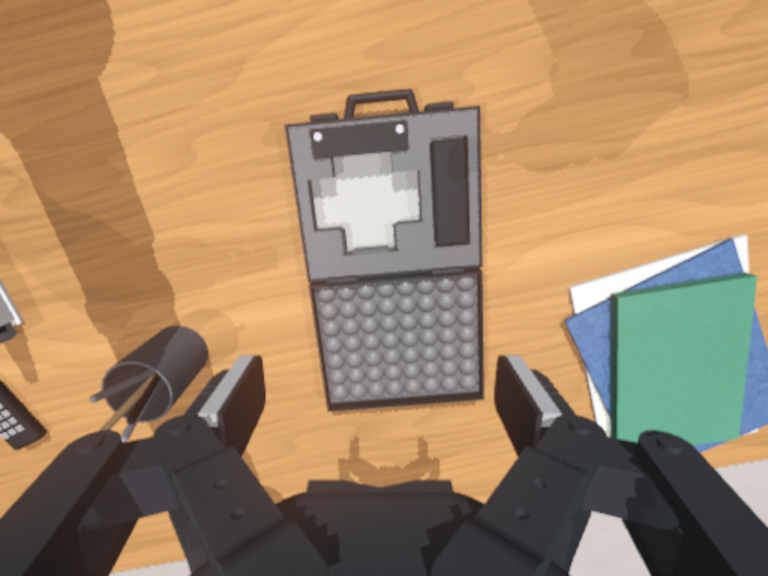

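```bash
cat >> h.py <<'E'
def rect(p,c,z,cx,cy,half=0.12,s=2000):
    "top-down rectified view on plane z; pixel=(half*s+(x-cx)*s, half*s+(y-cy)*s)"
    n=int(2*half*s); q=[(cx-half,cy-half),(cx+half,cy-half),(cx+half,cy+half),(cx-half,cy+half)]
    src=np.float32([proj(c,[x,y,z]) for x,y in q]); dst=np.float32([(0,0),(n,0),(n,n),(0,n)])
    return cv2.warpPerspective(p,cv2.getPerspectiveTransform(src,dst),(n,n))
E
python3 - <<'E'
from h import *
p,P,c=cloud("wrist")
cx,cy=0.54,0.277
top=rect(p,c,0.0345,cx,cy); Z=rect(np.nan_to_num(P[:,:,2]).astype(np.float32),c,0.0345,cx,cy)
print("foam z",np.median(P[np.abs(P[:,:,2]-.0345)<.006][:,2]), "desk", np.nanmedian(P[...,2]))
hole=((Z<0.027)).astype(np.uint8); k,l,st,ce=cv2.connectedComponentsWithStats(hole)
for i in range(1,k):
    if 5000<st[i,4]<100000 :
        cnt=max(cv2.findContours((l==i).astype(np.uint8),0,2)[0],key=len)[:,0,:]/2000.+[cx-.12,cy-.12]
        (mx,my),(w,h),a=cv2.minAreaRect(cnt.astype(np.float32)*1000); print(st[i],mx,my,w,h,a)
cv2.imwrite("pics/rect1.png",top[:,:,::-1]); np.save("top1.npy",hole)
E
```

```text
foam z 0.034423345947073025 desk 0.0007267630528024234
[    0     0   480    73 20144] 539.75 175.0 36.0 239.5 90.0
[  298    19   182   403 39080] 624.4068603515625 267.35284423828125 192.87966918945312 91.93006896972656 83.6900405883789
[   27    84   226   248 37712] 489.7376708984375 260.10089111328125 118.5835189819336 106.1988754272461 82.4605484008789
[    0   414   480    66 17077] 539.75 380.25 32.5 239.5 90.0
```

View pics/rect1.png

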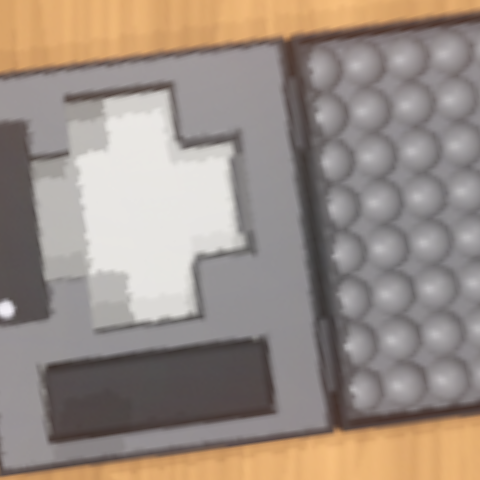

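```bash
python3 -m pendant '[85,0,-53.4,7.9,0, 85,0,-53.4,7.9,0, 85,0,-53.4,7.9,0, 85,0,-53.4,7.9,0, 85,0,-53.4,7.9,0, 85,0,-53.4,7.9,0, 85,0,-53.4,7.9,0, 85,0,-53.4,7.9,0, 85,0,-53.4,7.9,0, 85,0,-53.4,7.9,0, 85,0,0,0,0, 85,0,0,0,0]' && python3 - <<'E'
from h import *
p,P,c=cloud("wrist"); cv2.imwrite("pics/rack1.png",p[:,:,::-1])
for n in ["drive","hub","big_drive","rack"]:
    print(n,[(np.round(h["location"],4).tolist(),round(h["score"],2)) for h in nets.look_for(n,"wrist")[:3]])
ok=(np.abs(P[...,0]-.48)<.1)&(P[...,1]<-.17)&(P[...,1]>-.37)
for lo,hi in [(.061,.070),(.047,.057),(.080,.09)]:
    m=(ok&(P[...,2]>lo)&(P[...,2]<hi)).astype(np.uint8)
    k,l,st,ce=cv2.connectedComponentsWithStats(m)
    for i in range(1,k):
        if st[i,4]>150:
            q=P[l==i]; print(lo,st[i],np.round(np.median(q,0),4),cv2.minAreaRect((q[:,:2]*1000).astype(np.float32)))
E
```

```text
clock: 4.55
tcp_pos: [0.4816, -0.2701, 0.3311]
orientation: [0.174, 1.564, -0.172]
contact_force: [-1.1, 0.1, -0.7]
grip_width: 0.085
drive [([0.3077, -0.3101, 0.0626], 0.81), ([0.4718, -0.3274, 0.067], 0.58), ([0.4723, -0.2692, 0.0547], 0.17)]
hub [([0.4724, -0.2744, 0.0539], 0.59), ([0.4702, -0.3255, 0.0657], 0.43)]
big_drive [([0.4771, -0.2254, 0.0817], 0.66)]
rack [([0.4707, -0.3274, 0.0666], 0.65), ([0.4706, -0.2697, 0.0081], 0.6)]
0.061 [201 127  31  70 865] [ 0.475  -0.3268  0.0653] ((478.71002197265625, -327.29095458984375), (111.09191131591797, 19.61121368408203), 2.0133936405181885)
0.047 [237 127  24  52 633] [ 0.4762 -0.2751  0.0515] ((477.9337463378906, -275.3023986816406), (83.05744171142578, 19.95903778076172), 1.9873847961425781)
0.08 [ 268  107   31   91 1104] [ 0.4809 -0.2234  0.0832] ((485.61566162109375, -223.3916015625), (137.10885620117188, 19.054885864257812), 1.906070351600647)
```

View pics/rack1.png

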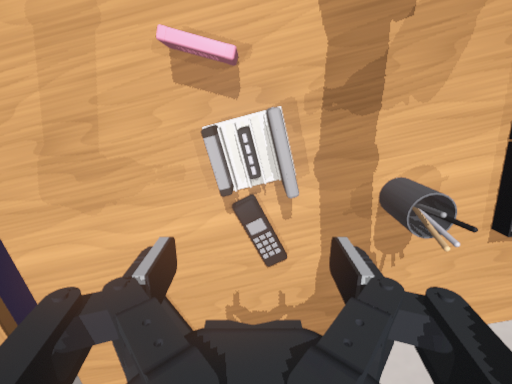

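```bash
python3 -m pendant '[40,0,0,0,-0.128, 40,0,0,0,-0.128, 40,40,-28.5,-2.5,0, 40,40,-28.5,-2.5,0, 40,50,0,0,0, 40,50,0,0,0, 40,30,0,0,0, 40,0,0,0,0, 40,0,0,0,0]' && python3 - <<'E'
from h import *
p,M,o=pose(); print(np.round(M,4)); print(to([.4787,-.3273,.04]))
E
```

```text
clock: 5.92
tcp_pos: [0.4793, -0.3284, 0.1226]
orientation: [-0.029, 1.569, 0.027]
contact_force: [0.7, 0.5, -0.1]
grip_width: 0.0397
[[ 1.700e-03 -3.570e-02  9.994e-01]
 [-9.000e-04  9.994e-01  3.570e-02]
 [-1.000e+00 -9.000e-04  1.700e-03]]
[82.6  1.2 -0.7]
```

```bash
python3 -m pendant '[40,28,1,0,0, 40,28,0,0,0, 40,26,0,0,0, 40,0,0,0,0, 15,0,0,0,0, 15,0,0,0,0, 15,0,0,0,0, 15,0,0,0,0]' 50 && python3 -m pendant '[10,-20,0,0,0, 10,-30,0,0,0, 10,-40,0,0,0, 10,-40,0,0,0, 10,0,0,0,0]'
```

```text
clock: 6.92
tcp_pos: [0.4796, -0.3278, 0.0413]
orientation: [-0.028, 1.568, 0.027]
contact_force: [-0.8, 2.3, 6.7]
grip_width: 0.0189
clock: 7.55
tcp_pos: [0.4799, -0.3287, 0.1737]
orientation: [-0.03, 1.564, 0.025]
contact_force: [0.6, -0.7, -3.2]
grip_width: 0.019
```

```bash
python3 -m pendant '[10,0,46,0,0, 10,0,46,0,0, 10,0,46,0,0, 10,0,46,0,0, 10,0,46,0,0, 10,0,46,0,0, 10,0,46,0,0, 10,0,46,0,0, 10,40,0,0,0, 10,40,0,0,0, 10,40,0,0,0, 10,0,0,0,0, 10,5,0,0,0, 10,5,0,0,0, 10,4,0,0,0, 10,0,0,0,0, 10,0,0,0,0]'
```

```text
clock: 9.68
tcp_pos: [0.4655, 0.0407, 0.0355]
orientation: [-0.028, 1.57, 0.028]
contact_force: [-0.6, 0.8, -3.0]
grip_width: 0.0188
```

```bash
python3 -m pendant '[10,1.5,0,0,0, 10,1,0,0,0, 10,0,0,0,0, 10,0,0,0,0]' && python3 -m pendant '[24,0,0,0,0, 30,0,0,0,0, 40,0,0,0,0, 40,-30,0,0,0, 40,-40,0,0,0, 20,0,-34,0,0, 0,0,0,0,0, 0,0,0,0,0, 0,0,0,0,0, 0,20,0,0,0, 0,35,0,0,0, 0,0,0,0,0]' && python3 - <<'E'
from h import *
p,P,c=cloud("wrist"); cv2.imwrite("pics/d1.png",p[:,:,::-1])
q=P[(P[...,2]>.052)&(P[...,2]<.068)&(np.abs(P[...,0]-.465)<.08)&(abs(P[...,1]-.05)<.04)]
print(len(q),np.median(q,0),cv2.minAreaRect((q[:,:2]*1000).astype(np.float32)),pose()[0])
E
```

```text
clock: 10.18
tcp_pos: [0.4655, 0.0407, 0.0352]
orientation: [-0.025, 1.57, 0.029]
contact_force: [-10.9, -0.9, 36.5]
grip_width: 0.019
clock: 11.68
tcp_pos: [0.4645, 0.0069, 0.046]
orientation: [-0.029, 1.576, 0.028]
contact_force: [-0.8, 0.4, 0.1]
grip_width: -0.0001
4670 [0.44004621 0.03847824 0.05934121] ((444.6944580078125, 30.05226707458496), (70.56803894042969, 40.57884979248047), 1.6469945907592773) [0.46564724 0.00677184 0.04721535]
```

```bash
python3 -m pendant '[0,0,8,0,0, 0,0,8,0,0, 0,0,8,0,0, 0,0,8,0,0, 0,0,8,0,0, 0,0,0,0,0, 0,0,0,0,0]' && python3 -m pendant '[0,-50,0,0,0, 0,-50,0,0,0, 50,-50,10,0,0, 85,-40,10,0,0, 85,0,10,0,0, 85,0,0,0,0]' && python3 - <<'E'
from h import *
p,P,c=cloud("wrist"); cv2.imwrite("pics/d1.png",p[:,:,::-1])
m=((P[...,2]>.012)&(P[...,2]<.03)&(np.abs(P[...,0]-.465)<.1)&(abs(P[...,1]-.08)<.07)).astype(np.uint8)
k,l,st,ce=cv2.connectedComponentsWithStats(m)
for i in range(1,k):
    if st[i,4]>200:
        q=P[l==i]; print(len(q),np.median(q,0),cv2.minAreaRect((q[:,:2]*1000).astype(np.float32)))
print(pose()[0])
E
```

```text
clock: 12.6
tcp_pos: [0.4651, 0.0465, 0.0478]
orientation: [-0.028, 1.571, 0.027]
contact_force: [-0.4, 0.7, 0.8]
grip_width: 0.0001
clock: 13.35
tcp_pos: [0.4635, 0.077, 0.2372]
orientation: [-0.028, 1.571, 0.029]
contact_force: [0.2, 0.1, -0.4]
grip_width: 0.072
3386 [0.45944979 0.08146159 0.01942483] ((463.0274353027344, 81.55297088623047), (110.88184356689453, 59.353511810302734), 1.9551762342453003)
[0.46324231 0.07633554 0.23672102]
```

View pics/d1.png

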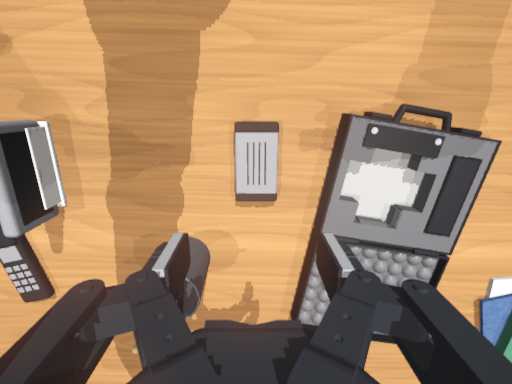

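```bash
python3 -m pendant '[82,50,5,3,0, 82,50,0,0,0, 82,50,0,0,0, 82,50,0,0,0, 82,20,0,0,0, 82,0,0,0,0, 82,0,0,0,0]' 30 && python3 -c "
from h import *
print(to([.466,.0818,0.0]))"
```

```text
clock: 14.28
tcp_pos: [0.467, 0.0811, 0.018]
orientation: [-0.027, 1.571, 0.027]
contact_force: [-1.1, 0.3, 0.7]
grip_width: 0.0821
[18.   0.8 -1. ]
```

```bash
python3 -m pendant '[82,10,1,-1,0, 82,7,0,0,0, 82,0,0,0,0, 50,0,0,0,0, 50,0,0,0,0, 50,0,0,0,0, 50,0,0,0,0]' 30 && python3 -m pendant '[50,-10,0,0,0, 50,-30,0,0,0, 50,-40,0,0,0, 50,-40,0,0,0, 50,0,0,0,0, 50,0,0,0,0]' && python3 - <<'E'
from h import *
p,P,c=cloud("wrist"); cv2.imwrite("pics/lift.png",p[:,:,::-1])
x=np.array([.991,-.131,0]);y=np.array([.131,.991,0]);pk=np.array([.4853,.2607,.02])
print(to(pk+[0,0,.1]), to(pk+.015*x+[0,0,.1]))
E
```

```text
clock: 15.15
tcp_pos: [0.466, 0.0825, 0.0012]
orientation: [-0.027, 1.57, 0.027]
contact_force: [-1.6, -0.7, 5.6]
grip_width: 0.0591
clock: 15.9
tcp_pos: [0.465, 0.0829, 0.1202]
orientation: [-0.028, 1.572, 0.028]
contact_force: [-0.2, 0.7, -3.9]
grip_width: 0.0591
[ -0.4 177.2  26.9] [ -0.4 174.7  41.7]
```

View pics/lift.png

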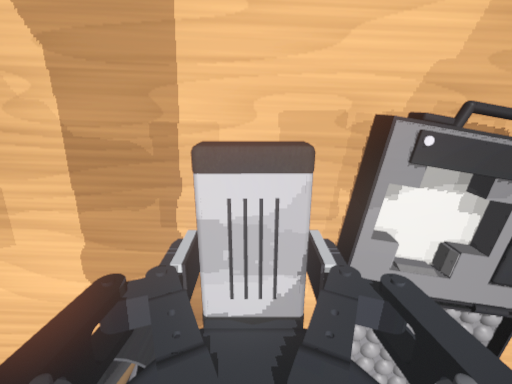

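```bash
python3 -m pendant '[50,0,44,10,0, 50,0,44,10,0, 50,0,44,10,0, 50,0,43,10,0, 50,0,0,0,0.083, 50,0,0,0,0.083, 50,30,0,0,0, 50,25,0,0,0, 50,0,0,0,0, 50,0,0,0,0]' && cat > meas.py <<'E'
from h import *
import sys
x=np.array([.991,-.131,0]);y=np.array([.131,.991,0]);pk=np.array([.4853,.2607,.02])
t,M,o=pose(); print("tcp in pocket mm",np.round(1000*np.array([(t-pk)@x,(t-pk)@y,t[2]-.02]),1),"yaw",np.degrees(np.arctan2(M[1,2],M[0,2])))
ims=[]
for cam in ["wrist","top"]:
    p,P,c=cloud(cam); q=P-pk; U,V,Z=(q@x)*1000,(q@y)*1000,P[...,2]*1000
    zt=t[2]*1000+19
    m=(abs(U-10)<75)&(abs(V)<45)&(Z>zt-25)&(Z<zt+25)&(Z>42)
    if cam=="wrist": m&=(U<0)
    else: m&=(abs(V)<33)
    k,l,st,ce=cv2.connectedComponentsWithStats(m.astype(np.uint8)); i=1+np.argmax(st[1:,4]); m=l==i
    f=np.polyfit(U[m],Z[m],1); print(cam,"n",m.sum(),"U",np.percentile(U[m],[1,99]).round(1),"V",np.percentile(V[m],[2,98]).round(1),"slope deg",np.degrees(np.arctan(f[0])).round(1),"Zmed",np.median(Z[m]).round(1))
    ims.append(p)
cv2.imwrite(sys.argv[1],np.hstack([ims[0],cv2.resize(ims[1][120:260,100:280],(512,384))])[:,:,::-1][:, :])
E
python3 meas.py pics/h1.png; python3 -c "
import cv2;a=cv2.imread('pics/h1.png');cv2.imwrite('pics/h1s.png',cv2.resize(a,(800,300),interpolation=cv2.INTER_AREA))"
```

```text
clock: 17.2
tcp_pos: [0.4998, 0.2587, 0.0657]
orientation: [0.103, 1.569, -0.104]
contact_force: [0.7, 0.5, -2.9]
grip_width: 0.0593
tcp in pocket mm [14.6 -0.1 45.7] yaw -7.518345427239432
wrist n 10469 U [-43.6  -0.6] V [-27.5  28.2] slope deg 2.2 Zmed 83.9
top n 241 U [-45.5  -1. ] V [-27.7  20.9] slope deg -1.8 Zmed 84.5
```

View pics/h1s.png

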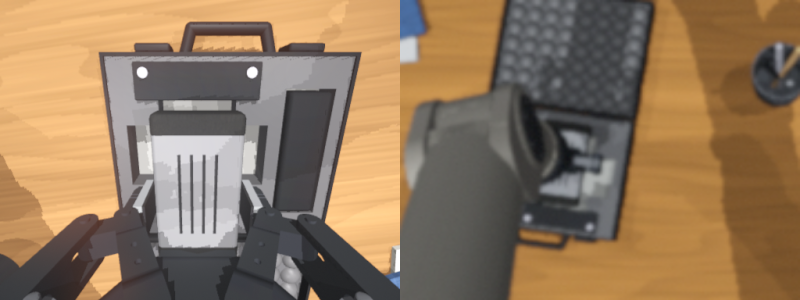

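```bash
python3 - <<'E'
from h import *
x=np.array([.991,-.131,0]);y=np.array([.131,.991,0]);pk=np.array([.4853,.2607,.02])
p,P,c=cloud("wrist"); q=P-pk;U,V,Z=(q@x)*1000,(q@y)*1000,P[...,2]*1000
for u0 in (-24,-18,-12):
    b=abs(U-u0)<3; f=b&(abs(Z-34.5)<2.5)
    print(u0,"foam inner edges V",[np.round(s,1) for s in (np.percentile(V[f&(V<-40)],98),np.percentile(V[f&(V>40)],2))])
b=(abs(V)<30)&(abs(Z-38.5)<2)&(U<-40)&(U>-90); print("bar U range",np.percentile(U[b],[2,98]).round(1), b.sum())
b=(U>-50)&(U<-32)&(abs(Z-34.5)<2.5); print("wall V",np.percentile(V[b&(V<-25)],98).round(1),np.percentile(V[b&(V>25)],2).round(1))
for v0,s in ((-50,"r"),(50,"l")):
    b=(abs(V-v0)<6)&(abs(Z-34.5)<2.5)&(U<0); print(s,"scoop -x edge U",np.percentile(U[b],98).round(1))
E
```

```text
-24 foam inner edges V [np.float64(-59.2), np.float64(60.0)]
-18 foam inner edges V [np.float64(-60.0), np.float64(60.2)]
-12 foam inner edges V [np.float64(-60.0), np.float64(60.0)]
bar U range [-80.6 -48.7] 4903
wall V -33.1 34.1
r scoop -x edge U -27.8
l scoop -x edge U -27.9
```

```bash
python3 -m pendant '[50,14,0,-1.5,0, 50,13,0,0,0, 50,2.5,0,0,0, 50,2.5,0,0,0, 50,2.5,0,0,0, 50,2.5,0,0,0, 50,0,0,0,0]' 20 && python3 meas.py pics/h2.png
```

```text
clock: 18.23
tcp_pos: [0.496, 0.2592, 0.0287]
orientation: [0.102, 1.573, -0.103]
contact_force: [-6.6, 0.0, 5.8]
grip_width: 0.0591
tcp in pocket mm [10.8 -0.1  8.7] yaw -7.461546323754855
wrist n 5737 U [-30.   -0.3] V [-27.1  27.8] slope deg 7.1 Zmed 43.9
top n 147 U [25.8 61.9] V [-27.9  24.4] slope deg 6.3 Zmed 52.7
```

```bash
sed -i 's/(Z>42)/(Z>27)\&((Z>40)|(U>-48.5))\&(abs(V)<30)/' meas.py; python3 -m pendant '[50,2.5,0,0,0, 50,2,0,0,0, 50,0,0,0,0]' 20 && python3 meas.py pics/h3.png
```

```text
clock: 18.7
tcp_pos: [0.4957, 0.2591, 0.0242]
orientation: [0.102, 1.573, -0.103]
contact_force: [-8.4, -1.3, 7.4]
grip_width: 0.0591
tcp in pocket mm [10.5 -0.2  4.2] yaw -7.458450806433129
wrist n 10446 U [-48.1  -0.5] V [-27.7  28.2] slope deg 11.2 Zmed 35.5
top n 298 U [27.3 83.3] V [-28.6  27.8] slope deg -19.7 Zmed 39.8
```

```bash
python3 -m pendant '[50,1,0,-2,0, 50,0,0,-2,0, 50,0,0,-2,0, 50,0,0,0,0]' 20 && python3 meas.py pics/h4.png
```

```text
clock: 19.3
tcp_pos: [0.4934, 0.2595, 0.0236]
orientation: [0.104, 1.566, -0.103]
contact_force: [3.4, -3.5, 2.2]
grip_width: 0.0587
tcp in pocket mm [ 8.2 -0.2  3.6] yaw -7.555185101041915
wrist n 10520 U [-48.2  -0.4] V [-28.4  28.3] slope deg 12.1 Zmed 35.6
top n 318 U [24.4 83.2] V [-28.4  27.3] slope deg -19.0 Zmed 39.7
```

```bash
python3 -c "
import cv2;a=cv2.imread('pics/h4.png');cv2.imwrite('pics/h4s.png',a[:,:512])"
```

```text
(no output)
```

View pics/h4s.png

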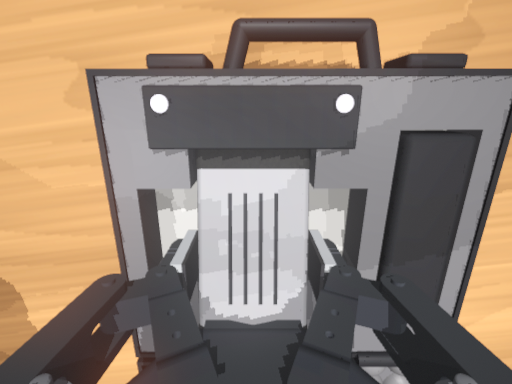

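```bash
python3 -m pendant '[50,0,0,-2,0, 50,0,0,-2,0, 50,0,0,0,0]' 20 && python3 meas.py pics/h5.png
```

```text
clock: 19.77
tcp_pos: [0.4873, 0.2604, 0.0229]
orientation: [0.102, 1.57, -0.103]
contact_force: [0.5, -3.9, -1.4]
grip_width: 0.059
tcp in pocket mm [ 2.  -0.1  2.9] yaw -7.475786381003958
wrist n 10540 U [-48.1  -0.4] V [-29.1  28.3] slope deg 13.3 Zmed 36.6
top n 361 U [19.5 83.2] V [-28.8  28.2] slope deg -17.4 Zmed 36.9
```

```bash
python3 -m pendant '[64,0,0,0,0, 70,0,0,0,0, 76,0,0,0,0, 76,-20,0,0,0, 76,-40,0,0,0, 40,-20,0,20,0, 0,0,0,24,0, 0,0,0,0,0, 0,0,0,0,0, 0,0,0,0,0]' 20 && python3 - <<'E'
from h import *
x=np.array([.991,-.131,0]);y=np.array([.131,.991,0]);pk=np.array([.4853,.2607,.02])
t,M,o=pose(); print(np.round(1000*np.array([(t-pk)@x,(t-pk)@y,t[2]-.02]),1))
p,P,c=cloud("wrist");cv2.imwrite("pics/r1.png",p[:,:,::-1]); q=P-pk;U,V,Z=(q@x)*1000,(q@y)*1000,P[...,2]*1000
for u in range(-45,60,10):
    b=(abs(U-u)<3)&(abs(V)<25)&(Z<60); print(u,b.sum(),np.median(Z[b]).round(1) if b.any() else None)
E
```

```text
clock: 21.12
tcp_pos: [0.5307, 0.255, 0.1028]
orientation: [0.102, 1.57, -0.102]
contact_force: [-0.5, 1.0, -0.2]
grip_width: -0.0
[45.7  0.3 82.8]
-45 600 31.3
-35 526 33.2
-25 531 35.7
-15 570 38.0
-5 522 40.3
5 520 42.7
15 520 45.0
25 506 47.3
35 507 49.6
45 508 52.4
55 31 52.4
```

```bash
python3 - <<'E'
from h import *
x=np.array([.991,-.131,0]);y=np.array([.131,.991,0]);pk=np.array([.4853,.2607,.02])
for cam in ["wrist","scene"]:
    p,P,c=cloud(cam); q=P-pk;U,V,Z=(q@x)*1000,(q@y)*1000,P[...,2]*1000
    cv2.imwrite(f"pics/r_{cam}.png",p[:,:,::-1])
    for v in range(-30,31,10):
        b=(abs(V-v)<4)&(U>20)&(U<90)&(Z<60)&(Z>20); 
        if b.sum()>3: print(cam,v,b.sum(),"U max of Z>45:",np.sort(U[b&(Z>45)])[-4:].round(1),"U min of foam:",np.sort(U[b&(abs(Z-34.5)<2)])[:4].round(1))
    b=(abs(V)<45)&(U>-47)&(U<60)&(Z>29)&(Z<56)&(abs(Z-(42+.235*U))<3)
    print(np.percentile(V[b],[1,99]))
E
```

```text
wrist -30 583 U max of Z>45: [51.8 51.9 52.  52.6] U min of foam: [29.2 29.3 29.7 29.9]
wrist -20 643 U max of Z>45: [52.9 53.  53.1 53.5] U min of foam: [60.6 60.7 60.9 61. ]
wrist -10 556 U max of Z>45: [52.8 52.8 53.  53.1] U min of foam: [60.6 60.6 60.8 60.9]
wrist 0 522 U max of Z>45: [52.6 52.6 52.9 53.1] U min of foam: [60.8 60.9 61.  61.1]
wrist 10 534 U max of Z>45: [52.8 52.8 52.9 52.9] U min of foam: [60.5 61.1 61.2 61.2]
wrist 20 612 U max of Z>45: [52.7 52.7 52.9 53.1] U min of foam: [60.9 60.9 61.  61.1]
wrist 30 551 U max of Z>45: [51.7 51.8 51.9 52.5] U min of foam: [29.1 29.1 29.2 29.2]
[-41.61784568  41.56077207]
scene -30 44 U max of Z>45: [51.  52.1 52.7 53.2] U min of foam: [50.3 52.8 56.9 59.2]
scene -20 55 U max of Z>45: [54.8 54.9 55.1 55.7] U min of foam: [59.3 63.3 65.1 67.1]
scene -10 62 U max of Z>45: [53.  53.7 54.7 56.2] U min of foam: [62.1 63.4 65.  65.2]
scene 0 63 U max of Z>45: [56.4 56.6 56.7 58.5] U min of foam: [60.1 61.2 63.7 64.7]
scene 10 59 U max of Z>45: [54.6 56.  56.4 57.8] U min of foam: [60.7 64.1 65.7 66.9]
scene 20 59 U max of Z>45: [55.6 56.3 56.6 57.9] U min of foam: [54.5 59.2 59.7 60.9]
scene 30 73 U max of Z>45: [53.3 54.1 55.1 55.3] U min of foam: [28.5 34.9 39.4 45.4]
[-27.57795122  41.42188514]
```

View pics/r_wrist.png

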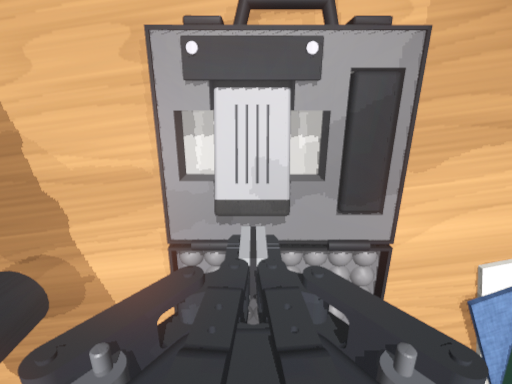

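```bash
python3 -m pendant '[0,0,0,30,0, 0,30,0,0,0, 0,28,0,0,0, 0,0,0,-5,0, 0,0,0,-3,0, 0,0,0,-2,0, 0,0,0,-2,0, 0,0,0,-1,0, 0,0,0,0,0]' 20; python3 meas.py pics/n1.png
```

```text
clock: 22.4
tcp_pos: [0.549, 0.2527, 0.0456]
orientation: [0.103, 1.568, -0.102]
contact_force: [0.1, -0.3, 1.3]
grip_width: -0.0
tcp in pocket mm [64.2  0.4 25.6] yaw -7.494291714815217
wrist n 1492 U [-10.1  -0.2] V [-27.1  26.5] slope deg 8.2 Zmed 40.6
top n 381 U [-20.   51.6] V [-27.9  28.3] slope deg 11.1 Zmed 46.2
```

```bash
python3 -m pendant '[0,0,0,-1,0, 0,0,0,-1,0, 0,0,0,0,0]' 20; python3 -m pendant '[0,0,0,-1,0, 0,0,0,-1,0, 0,0,0,0,0]' 20; python3 meas.py pics/n1.png
```

```text
clock: 22.88
tcp_pos: [0.5477, 0.2527, 0.0456]
orientation: [0.103, 1.567, -0.103]
contact_force: [3.6, -0.0, 1.9]
grip_width: 0.0001
clock: 23.25
tcp_pos: [0.5474, 0.2528, 0.0461]
orientation: [0.104, 1.563, -0.103]
contact_force: [8.1, 0.2, 0.1]
grip_width: 0.0001
tcp in pocket mm [62.6  0.3 26.1] yaw -7.5435436627226204
wrist n 1485 U [-9.7 -0.3] V [-27.1  26.4] slope deg 9.0 Zmed 41.1
top n 362 U [-18.4  49.7] V [-28.   27.5] slope deg 11.9 Zmed 46.6
```

```bash
python3 -m pendant '[0,0,0,5,0, 0,-30,0,0,0, 0,0,0,-20,0, 0,15,0,0,0, 0,7,0,0,0, 0,3,0,0,0, 0,3,0,0,0, 0,0,0,0,0]' 20; python3 -m pendant '[0,3,0,0,0, 0,3,0,0,0, 0,3,0,0,0, 0,0,0,0,0]'
```

```text
clock: 24.35
tcp_pos: [0.5301, 0.2547, 0.0469]
orientation: [0.103, 1.569, -0.103]
contact_force: [0.5, -0.6, 0.1]
grip_width: -0.0002
clock: 24.85
tcp_pos: [0.5313, 0.2539, 0.0391]
orientation: [0.104, 1.566, -0.104]
contact_force: [0.2, -2.1, 7.0]
grip_width: 0.0004
```

```bash
python3 -m pendant '[0,3,0,0,0, 0,2,0,0,0, 0,0,0,0,0]'; python3 -m pendant '[0,2,0,0,0, 0,2,0,0,0, 0,0,0,0,0]';python3 -m pendant '[0,1.5,0,0,0, 0,0,0,0,0]'
```

```text
clock: 25.22
tcp_pos: [0.5318, 0.2539, 0.0343]
orientation: [0.104, 1.565, -0.104]
contact_force: [1.1, -2.9, 7.6]
grip_width: -0.0002
clock: 25.6
tcp_pos: [0.5321, 0.2538, 0.0305]
orientation: [0.104, 1.565, -0.104]
contact_force: [0.9, -3.0, 8.7]
grip_width: -0.0002
clock: 25.85
tcp_pos: [0.5322, 0.2539, 0.03]
orientation: [0.105, 1.565, -0.103]
contact_force: [-1.7, -3.8, 19.3]
grip_width: -0.0002
```

```bash
python3 -m pendant '[0,1,0,0,0, 0,0,0,0,0, 0,-20,0,0,0, 0,-60,0,0,0, 0,-60,0,0,0, 0,-30,0,30,0, 0,0,0,0,0, 0,0,0,0,0]'; python3 - <<'E'
from h import *
x=np.array([.991,-.131,0]);y=np.array([.131,.991,0]);pk=np.array([.4853,.2607,.02])
p,P,c=cloud("wrist");cv2.imwrite("pics/fin.png",p[:,:,::-1]); q=P-pk;U,V,Z=(q@x)*1000,(q@y)*1000,P[...,2]*1000
for u in range(-45,60,10):
    b=(abs(U-u)<3)&(abs(V)<22); print(u,np.median(Z[b]).round(1),end="; ")
b=(abs(U)<26)&(abs(V)<45)&(abs(Z-30)<4); print("V",np.percentile(V[b],[1,99]))
b=(abs(V)<20)&(U>0)&(U<70)&(abs(Z-30)<2.3); print("Umax",np.percentile(U[b],99.5),o if 0 else pose()[2]["contact_force"])
E
```

```text
clock: 26.85
tcp_pos: [0.5587, 0.251, 0.1959]
orientation: [0.102, 1.57, -0.103]
contact_force: [-0.1, 0.2, -0.1]
grip_width: -0.0004
-45 29.7; -35 29.4; -25 29.5; -15 29.4; -5 29.4; 5 29.5; 15 29.5; 25 29.3; 35 29.4; 45 29.8; 55 289.1; V [-28.99075125  28.43735379]
Umax 58.11619737695699 [-0.12753488 -0.97329642 -1.05383224]
```

View pics/fin.png

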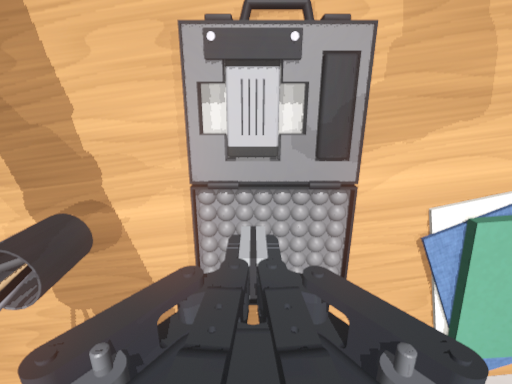

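```bash
python3 -c "
from bench import r
print(r.hand_in())"
```

```text
the job is handed in; nothing more can be done
None
```

The drive is packed flat in the cutout with its robot-side end under the bar. I let go of it, lifted the arm clear and handed the job in at about 27 s; no verdict was reported.

**How it was done:**
1. I lifted the drive out of the sorter, stood it on the desk and tipped it flat.
2. I picked it up again across its width and tilted it about 12 to 13 degrees in the grip by lowering its lid-side end onto the foam edge.
3. I slid the other end under the bar and let go. I then nudged the drive back against the end wall and pressed the raised end down with closed fingers.

**Last checks:**
- **Tucking:** while the lid-side end was still raised (about 13 degrees), the tucked end was about 54 mm from the pocket's middle. It was within about a millimetre of the packed height.
- **Height and level:** the drive's top measures 29.3 to 29.8 mm above the desk along its whole length (30 expected), so it is level.
- **Sideways:** it is centred across the cutout to within about 0.5 mm.
- **Pressing home:** the press needed 7 to 9 N and then rose sharply to 19 N at full depth, so it had bottomed out.
- **Let go:** the fingers are empty and clear of the drive, and the force reads about zero.

**Less certain:**
- **Tucked end:** the bar hides it, so I did not measure the drive's final position lengthwise. The cutout itself limits that to about 2 mm either way.
- **Other objects:** I did not measure the other devices, the pen cup or the handset again at the end. The arm did not come near them after the first lift.

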